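# Close the air box and draw the plug wrench out to its second stop

## Task

The extending wrench already sits on the spark plug of the small engine, ready to break the plug loose. First slide the air box cover fully shut so that no dirt can fall into the intake; then squeeze in the button on the side of the wrench handle, pull the handle straight out past its first stop to its second stop, fully extended, and finish with the gripper still holding the handle there. Leave the loose parts and tools on the bench where they lie.

Things in the scene. Friction and masses are not known exactly. Their poses are not given: they have to be found in the camera images.
- engine: small finned two-stroke engine on a fixed steel plate 170 x 150 x 10 mm. Origin: on the bench below the vertical plug axis. Fins 78 x 76 mm, top 127 mm up; 23 mm chrome plug socket on the plug, 129 to 193 mm up. Muffler towards +y, to y = 91 mm. Towards -y carburettor, then black open air box 110 (x) x 98 (y) mm centred at x 0, y -139 mm, rim 112 mm up, guide rails along x up to 121 mm
- cover (a joint): flat aluminium plate 100 (x) x 86 (y) x 4 mm in the air box's guide rails, top face 116 mm above the bench: 0 m = fully shut against its stop, grows to 0.075 m as it slides open along the engine's -x. Starts partly open. About 1.5 N of sliding friction; it stays where it is left
- cover_tab (a point): middle of the top edge of the upright finger tab on the cover: the tab is 12 mm thick along the slide (engine x), 44 mm wide (engine y) and stands 18 mm above the plate, its top 134 mm above the bench. x axis: the way the cover moves to shut (the engine's +x)
- wrench: extending socket wrench on the plug socket, handle level, pointing to the robot's left, somewhat towards it or away from it. Head: chrome disc 34 mm across, 193 to 221 mm above the bench (selector on it to 225 mm). Origin: on the plug axis at the head's underside; x axis: outwards along the handle. The plug is tight: the head does not turn. The handle sleeve slides on a 16 x 11 mm steel bar
- handle: black handle sleeve, 140 mm long, axis 207 mm above the bench. Its inner end is a squarish collar 44 mm long, 26 mm wide, 24 mm high with the button; then a round ribbed grip, 23 to 29 mm thick, to 118 mm from the origin. Origin: centre of the collar, on the axis, 68 mm from the plug axis when home; x axis: outwards along the handle, the way to pull; z up
- grip_point (a point): centre of the collar, on the handle axis (same place as handle's origin): fingers closed here across the handle squeeze the button from one side and the collar from the other
- extension (a joint): how far the handle sleeve is drawn out: 0 m = home, 0.045 m = first stop, 0.090 m = second stop, fully out, where it ends hard. Starts at 0. A catch locks it at home and at both stops (about 1 mm of play) unless the button is pressed; keep the button pressed and it slides past the first stop with about 3 N of friction
- button (a joint): catch button, a steel bar 24 mm long and 12 mm high in the middle of the collar's -y side, standing out 5 mm: 0 m = out, 0.0045 m = fully in. A spring of 4.5 N at rest, 8.6 N fully in, pushes it out; the catch is free from about 0.003 m on
- button_face (a point): middle of the button's outer face; the button goes in along the handle's +y
- shroud: loose bystander: bent aluminium cylinder shroud piece 100 x 104 x 52 mm, on the bench by the engine; origin under its middle
- pawl: loose bystander: red nylon starter pawl, 47 mm long, 10 mm high; origin under its hub
- socket: loose bystander: chrome spark plug socket standing on end, 28 mm diameter, 65 mm high; origin under its middle
- mount: loose bystander: black rubber carburettor mount block 50 x 44 x 22 mm; origin under its middle
- probe: loose bystander: brass-bodied tachometer probe lying down, 123 mm long, 20 mm high; origin under its middle
- dish: loose bystander: round steel parts dish 104 mm across, 28 mm high; origin under its middle
- spanner: loose bystander: steel spanner 150 mm long lying flat; origin under its middle

How it is judged:
On the way, in this order (a step that is already met when the one before it is completed fails the run):
1. the air box cover is slid fully shut while the wrench handle is still home (value of joint cover below 0.004 m and value of joint extension below 0.01 m), for 0.2 s.
2. the button is pressed in with the handle still home (value of joint button above 0.0025 m and value of joint extension below 0.01 m), for 0.02 s.
3. the handle is drawn out to the second stop (value of joint extension above 0.086 m), for 0.2 s.
At the end, for the whole second after the job is handed in: the cover is shut to within 5 mm, the handle stands still at its second stop (at most 4 mm short of the 90 mm), and the gripper still holds it: the handle lies between the fingers (TCP within 20 mm sideways and 35 mm in height of the handle axis) and they press on it with more than 3 N (value of joint cover below 0.005 m and value of joint extension above 0.086 m and velocity of joint extension between -0.01 and 0.01 m/s and contact force between the fingers and handle above 3 N and y of the grasp point in the frame of handle between -0.02 and 0.02 m and z of the grasp point in the frame of handle between -0.035 and 0.035 m); the arm keeps its last pose, push and grip.
It fails at once if a loose part or tool on the bench is shifted by more than 20 mm (distance of any of shroud, pawl, socket, mount, probe, dish, spanner from where it was at the start of the episode above 0.02 m).
It also fails if it takes over 43 s, if anything falls off the work surface, if the arm or the gripper's body presses on something with over 40 N, if the wrist force passes 120 N, or if a joint passes its speed limit or range.

## Robot

A 6-joint arm with a two-finger parallel gripper is mounted at the origin on the work surface. World frame = base frame: x ahead of the robot, y to its left, z up, the work surface at z = 0. Lengths are in m, angles in rad, forces in N, time in s.
With the tool pointing down it reaches from about 0.35 to 0.775 m from the base axis. Payload 7.3 kg.
Tool frame: the origin (TCP) lies between the finger pads, 19 mm behind the fingertips; this is the grasp point; z points along the fingers, y is the line along which they close (so a half turn about z gives the same grasp; the last joint's range is limited). The gripper opens to 92 mm and grips with 3 to 60 N. Pads are 19 mm wide; open, the fingers measure 130 mm over their backs; the gripper's body (75 mm by 190 mm) begins 47 mm behind the grasp point.
Start: joints at [1.135, 0.342, 1.524, -0, 1.275, -0.146], TCP at [0.15, 0.503, 0.246] pointing down, gripper open.
Joint ranges: [-2.53, 2.53], [-0.77, 2.02], [0.04, 2.7], [-1, 4.14], [0.28, 2.66], [-3.11, 3.11]. Speed limits (rad/s): [2.57, 2.57, 3.14, 3.14, 3.14, 3.14].

## Interface

Orientations are given as a rotation vector (axis times angle).
In Python, from plant import sensors, optics, robot gives the robot as it stands.
- The arm moves only by the tool play_rows, never from a script. Its argument "moves" is a list of rows, each an object of numbers: "x", "y", "z": the shift along the tool's x, y, z in units of 25 mm (1.0 is 25 mm); "rx", "ry", "rz": the turn, a rotation vector about the tool's x, y, z in units of 6 degrees (1.0 is 6 degrees); "gripper": the finger opening in mm, from 0 to 91.8. A call has exactly 5 rows; each row is the pose to reach, as a shift and turn from the pose commanded when the call began, along the tool's axes at that moment; what a row does not reach only later rows make up. A row lasts 1/12 s, in which the tool goes at most 41.7 mm and 7.16 degrees, less where a joint would pass 70% of its speed; a pose out of reach is approached as far as the arm can. A call with a gripper value outside its range is refused whole. The fingers move at their own pace and stop on an object; the grip force is fixed at half the most. Time passes only in rows, so rows that repeat a pose let the fingers close, or fill a call up. It gives the time, the measured TCP pose, the force, the opening and the grip force at its end, in the units of the state.
- sensors.get_state(): the state, without advancing time (a new reading comes with each control period).
- optics.read_camera(name): name is "side" or "top" or "wrist"; returns the picture (384x512x3 uint8, red, green, blue); there is no depth.
- optics.calibration(name): a dict with "fov_y" (degrees; the focal length in pixels is half the picture's height over the tangent of half this angle, whatever the lens; pixels are square), "cx", "cy" (the principal point, pixels), "cam_to_world" (4x4, takes a point from camera to world coordinates); the wrist camera has in their place "T_tool_cam" (4x4, takes a point from camera to tool coordinates, whose origin is the TCP and whose axes are the flange's). Camera axes: x right, y up, looking along -z (the intrinsics and any distortion apply to the point x, -y, -z); pixel columns grow to the right and rows downward; lengths in m; the calibration is good to about 2 mm. A picture is of the moment at which its call begins: read the wrist's pose just before it. calibration takes no time and is no camera call.
- robot.sign_off(): hands the job in; it is judged then, once.
Trained networks look in the newest picture that a camera, given by its name, has taken for a name from the list of things; names that differ only in an ending like _2 or _b are one class to them, and where a whole thing is asked for, a point or a joint stands for the part that bears it (a point fixed in the world has none). Each returns a list of dicts, best first, with "conf" (0 to 1); they miss things now and then, are a little off and sometimes report something else, mostly with a low value. They report only what shows in the picture. A call takes as long as a camera call.
- optics.spot_in(target, camera): "location" ([x, y, z] in m, in world coordinates, good to about 4 mm: the middle of the surface that is visible of it).
- optics.trace(target, camera): "pixels" (384x512 bool, what is visible of it).
- optics.mark_of(target, camera): "location" ([x, y, z] in m, in world coordinates, good to about 4 mm: a listed point, or the origin of a listed thing).
The state is a dict: "time": time; "q": joint angles; "dq": joint speeds; "joint_torque": joint torques, N m; "tcp_pos": TCP position; "eef_rot": TCP orientation; "force": force on the tool from outside, world axes, zero at the start; "ft_torque": the same for the moment, N m; "gripper_width": opening from 0.0 (shut) to 1.0 (fully open); "finger_force": force on a finger pad.
Only numpy, scipy, OpenCV 4.12 (cv2) and the standard library are available. Lean on these libraries where they do the work, as an engineer would, in place of code of your own. Each camera call takes 0.05 s, during which the arm holds its last target. There are 200 camera calls.

## Working session

There is one attempt and no reset: what is moved stays moved. The work goes in short steps, Python scripts to look and compute and a tool call to move; the robot and the scene stay as the last step left them, time stands still between calls to the robot, and variables do not carry over. Pictures are saved under pics/ and viewed, at most 10 in all, crops included, and the job is handed in when it is done.

Besides the shell and the picture viewer there is one more tool, called after "Call:" in YAML: its name, and indented under it one key for each argument. play_rows: Moves the arm, as the interface text tells. Its arguments: {"type":"object","properties":{"moves":{"type":"array"}},"required":["moves"]}

```bash
mkdir -p pics; cat > m.py <<'E'
from plant import sensors, optics, robot
import numpy as np, cv2
from scipy.spatial.transform import Rotation as R
def shot(c,n):
    im=optics.read_camera(c); cv2.imwrite(f'pics/{n}.png',im[:,:,::-1]); return im
def marks(c,names):
    for n in names:
        for d in optics.mark_of(n,c)[:2]: print(c,n,np.round(d['location'],4),round(d['conf'],2))
E
python3 - <<'E'
from m import *
s=sensors.get_state(); print(s['time'],s['tcp_pos'],s['eef_rot'],R.from_rotvec(s['eef_rot']).as_matrix().round(3))
a=shot('side','s0');b=shot('top','t0')
cv2.imwrite('pics/both.png',cv2.resize(np.hstack([a,b])[:,:,::-1],(800,300)))
for c in('side','top'): marks(c,['engine','cover_tab','wrench','handle','button_face','grip_point'])
print(sensors.get_state()['time'])
E
```

```text
0.0 [0.14984606 0.50277851 0.24485484] [-4.53494795e-01 -3.10827615e+00  2.26669448e-03] [[-0.958  0.286 -0.001]
 [ 0.286  0.958 -0.001]
 [ 0.    -0.001 -1.   ]]
side engine [ 6.141e-01 -8.910e-02 -2.000e-04] 0.72
side cover_tab [ 0.534  -0.214   0.1331] 0.76
side wrench [ 0.6159 -0.0863  0.193 ] 0.66
side handle [ 0.6103 -0.0192  0.2065] 0.89
side button_face [ 0.6072 -0.0187  0.2049] 0.7
side grip_point [ 0.6099 -0.0209  0.2043] 0.81
top engine [ 6.211e-01 -9.200e-02 -1.000e-04] 0.76
top cover_tab [ 0.532  -0.2147  0.1347] 0.8
top wrench [ 0.6165 -0.0845  0.1943] 0.81
top handle [ 0.6088 -0.0204  0.203 ] 0.73
top handle [0.4496 0.3831 0.0018] 0.65
top grip_point [ 0.6127 -0.0211  0.2067] 0.88
0.7
```

View pics/both.png

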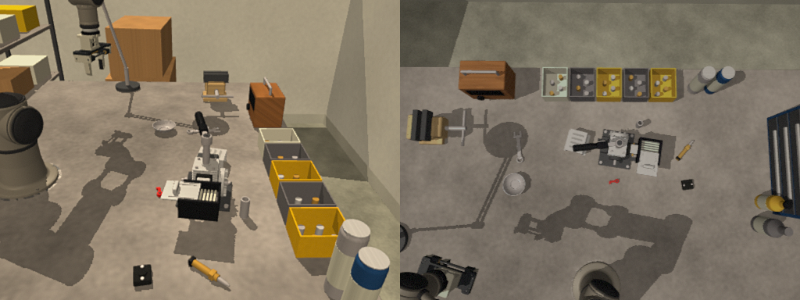

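```bash
cat >> m.py <<'E'
def toplane(c,px,z):
    k=optics.calibration(c); f=192/np.tan(np.radians(k['fov_y']/2)); T=np.array(k['cam_to_world'])
    px=np.asarray(px,float); d=np.c_[(px[:,0]-k['cx'])/f,-(px[:,1]-k['cy'])/f,-np.ones(len(px))]@T[:3,:3].T
    o=T[:3,3]; return o+d*((z-o[2])/d[:,2])[:,None]
E
python3 - <<'E'
from m import *
print(optics.calibration('top'))
a=cv2.imread('pics/t0.png');b=cv2.imread('pics/s0.png')
cv2.imwrite('pics/c.png',np.hstack([cv2.resize(a[130:240,200:340],(400,314),interpolation=2),cv2.resize(b[130:290,190:330],(275,314),interpolation=2)]))
optics.read_camera('top')
for n,z in(('handle',.207),('cover',.116),('shroud',.05)):
    for d in optics.trace(n,'top')[:1]:
        v,u=np.nonzero(d['pixels']); P=toplane('top',np.c_[u,v],z)[:,:2]
        r=cv2.minAreaRect((P*1000).astype(np.float32)); print(n,d['conf'],len(u),r,cv2.boxPoints(r).round(0).tolist())
        w,V=np.linalg.eigh(np.cov(P.T)); print(P.mean(0),V[:,1],np.degrees(np.arctan2(V[1,1],V[0,1])))
marks('top',['engine','cover_tab','wrench','handle','shroud','pawl'])
marks('side',['cover'])
E
```

```text
{'fov_y': 56.67654262855043, 'cx': 255.98660440557006, 'cy': 192.3391514589141, 'cam_to_world': array([[ 0.0065078 ,  0.99349551, -0.11368518,  0.46489078],
       [-0.9999748 ,  0.00678814,  0.00207903, -0.01129253],
       [ 0.00283721,  0.11366878,  0.99351465,  1.30618782],
       [ 0.        ,  0.        ,  0.        ,  1.        ]])}
handle 0.89 403 ((608.395751953125, 28.250022888183594), (32.61554718017578, 140.57896423339844), 6.777401924133301) [[584.0, 96.0], [600.0, -43.0], [633.0, -40.0], [616.0, 100.0]]
[0.60666968 0.02687054] [-0.12861684  0.99169436] 97.38967196054942
cover 0.7 742 ((546.496337890625, -216.99169921875), (86.06755828857422, 101.23307800292969), 80.84587097167969) [[490.0, -251.0], [590.0, -268.0], [603.0, -183.0], [503.0, -166.0]]
[ 0.54627748 -0.21697281] [-0.95800786  0.28674195] 163.33699846078878
shroud 0.78 615 ((648.8324584960938, 92.37887573242188), (100.27941131591797, 105.87918090820312), 75.76106262207031) [[585.0, 57.0], [688.0, 31.0], [712.0, 128.0], [610.0, 154.0]]
[0.65637402 0.09638486] [-0.55914627  0.82906902] 123.99677726647194
top engine [ 0.6207 -0.0892 -0.0014] 0.56
top cover_tab [ 0.5314 -0.2116  0.138 ] 0.92
top wrench [ 0.6173 -0.0873  0.1904] 0.84
top handle [ 0.4489  0.3807 -0.0014] 0.71
top handle [ 0.6131 -0.0238  0.2027] 0.62
top shroud [ 0.6491  0.0971 -0.0036] 0.76
top pawl [ 0.6185 -0.0891  0.1915] 0.64
top pawl [ 0.4707 -0.0883  0.0015] 0.57Traceback (most recent call last):
  File "<stdin>", line 12, in <module>
  File "m.py", line 8, in marks
    for d in optics.mark_of(n,c)[:2]: print(c,n,np.round(d['location'],4),round(d['conf'],2))
             ~~~~~~~~~~~~~~^^^^^
ValueError: it knows: button_face, cover_tab, dish, engine, grip_point, handle, mount, pawl, probe, shroud, socket, spanner, wrench
```

View pics/c.png

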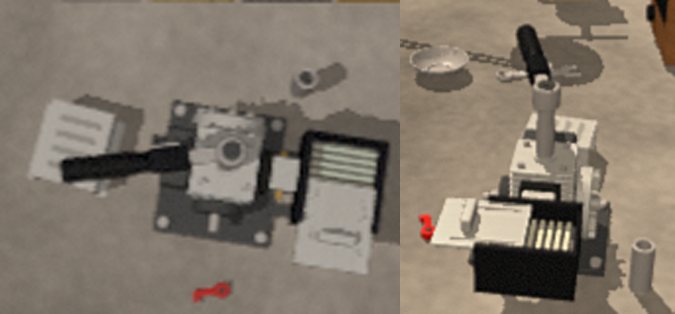

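```bash
cat >> m.py <<'E'
def plan(wps,start=None):
    """wps: (x,y,z,yaw_deg of tool x); tool down. prints the units for each, chained from the rounded poses"""
    s=sensors.get_state(); p=np.array(s['tcp_pos']); r=R.from_rotvec(s['eef_rot'])
    print('t',s['time'],'p',p.round(4),'yaw',np.degrees(np.arctan2(*r.as_matrix()[[1,0],0])).round(2),'F',np.round(s['force'],1),'w',s['gripper_width'],s['finger_force'])
    for x,y,z,w in wps:
        a=np.radians(w); t=R.from_matrix(np.array([[np.cos(a),np.sin(a),0],[np.sin(a),-np.cos(a),0],[0,0,-1]]))
        d=np.round(r.inv().apply(np.array([x,y,z])-p)/.025,2); v=np.round(np.degrees((r.inv()*t).as_rotvec())/6,2)
        print(d.tolist(),v.tolist())
        p=p+r.apply(d*.025); r=r*R.from_rotvec(np.radians(v*6))
E
python3 - <<'E'
from m import *
plan([(.27,.35,.29,143),(.37,.18,.30,120),(.45,.0,.30,100),(.52,-.17,.26,80.8),(.532,-.2135,.17,80.8)])
E
```

```text
t 1.2 p [0.15   0.5031 0.2455] yaw 163.39 F [ 0.2 -0.4 -0.3] w 0.9983895779242238 0.0
[-6.35, -4.5, -1.78] [0.0, -0.0, 3.4]
[-7.29, -3.02, -0.4] [0.0, -0.0, 3.83]
[-7.83, -0.83, -0.0] [0.0, -0.0, 3.34]
[-7.19, 1.58, 1.6] [0.0, -0.0, 3.2]
[-1.64, 0.75, 3.6] [-0.0, -0.0, -0.0]
```

Call:
play_rows:
  moves:
    - {"x": -1.3,"y": -0.9,"z": -0.4,"rz": 0.7,"gripper": 60}
    - {"x": -2.6,"y": -1.8,"z": -0.8,"rz": 1.4,"gripper": 60}
    - {"x": -3.9,"y": -2.7,"z": -1.2,"rz": 2.1,"gripper": 60}
    - {"x": -5.1,"y": -3.6,"z": -1.6,"rz": 2.8,"gripper": 60}
    - {"x": -6.35,"y": -4.5,"z": -1.8,"rz": 3.4,"gripper": 60}

```text
$.moves[0]: bad value
```

Call:
play_rows:
  moves:
    - {"x": -1.5,"y": -0.6,"z": -0.1,"rz": 0.8,"gripper": 60}
    - {"x": -3.0,"y": -1.2,"z": -0.2,"rz": 1.5,"gripper": 60}
    - {"x": -4.4,"y": -1.8,"z": -0.3,"rz": 2.3,"gripper": 60}
    - {"x": -5.9,"y": -2.4,"z": -0.4,"rz": 3.0,"gripper": 60}
    - {"x": -7.3,"y": -3.0,"z": -0.4,"rz": 3.8,"gripper": 60}

```text
$.moves[0]: bad value
```

Call:
play_rows:
  moves:
    - {"x": -1.6,"y": -0.2,"rz": 0.7,"gripper": 60}
    - {"x": -3.2,"y": -0.3,"rz": 1.4,"gripper": 60}
    - {"x": -4.7,"y": -0.5,"rz": 2.0,"gripper": 60}
    - {"x": -6.3,"y": -0.7,"rz": 2.7,"gripper": 60}
    - {"x": -7.8,"y": -0.8,"rz": 3.3,"gripper": 60}

```text
$.moves[0]: bad value
```

```bash
python3 - <<'E'
from m import *
plan([(.52,-.17,.26,80.8),(.532,-.2135,.17,80.8)])
E
```

```text
t 1.2 p [0.15   0.5031 0.2455] yaw 163.39 F [ 0.2 -0.4 -0.3] w 0.9983895779242238 0.0
[-21.88, -21.57, -0.58] [0.0, -0.0, 13.77]
[-1.64, 0.75, 3.6] [-0.0, -0.0, -0.0]
```

Call:
play_rows:
  moves:
    - {"x": -1.3,"y": -0.9,"z": -0.4,"rx": 0,"ry": 0,"rz": 0.7,"gripper": 60}
    - {"x": -2.6,"y": -1.8,"z": -0.8,"rx": 0,"ry": 0,"rz": 1.4,"gripper": 60}
    - {"x": -3.9,"y": -2.7,"z": -1.2,"rx": 0,"ry": 0,"rz": 2.1,"gripper": 60}
    - {"x": -5.1,"y": -3.6,"z": -1.6,"rx": 0,"ry": 0,"rz": 2.8,"gripper": 60}
    - {"x": -6.35,"y": -4.5,"z": -1.8,"rx": 0,"ry": 0,"rz": 3.4,"gripper": 60}

```text
time: 1.62
tcp_pos: [0.2708, 0.3488, 0.2918]
eef_rot: [1.001, 2.977, 0.003]
force: [1.6, 1.3, 0.9]
gripper_width: 0.693
finger_force: 0.0
```

Call:
play_rows:
  moves:
    - {"x": -1.5,"y": -0.6,"z": -0.1,"rx": 0,"ry": 0,"rz": 0.8,"gripper": 60}
    - {"x": -3.0,"y": -1.2,"z": -0.2,"rx": 0,"ry": 0,"rz": 1.5,"gripper": 60}
    - {"x": -4.4,"y": -1.8,"z": -0.3,"rx": 0,"ry": 0,"rz": 2.3,"gripper": 60}
    - {"x": -5.9,"y": -2.4,"z": -0.4,"rx": 0,"ry": 0,"rz": 3.0,"gripper": 60}
    - {"x": -7.3,"y": -3.0,"z": -0.4,"rx": 0,"ry": 0,"rz": 3.8,"gripper": 60}

```text
time: 2.03
tcp_pos: [0.3715, 0.1784, 0.3012]
eef_rot: [1.57, 2.719, 0.002]
force: [0.6, 0.2, -0.5]
gripper_width: 0.655
finger_force: 0.0
```

Call:
play_rows:
  moves:
    - {"x": -1.6,"y": -0.2,"z": 0,"rx": 0,"ry": 0,"rz": 0.7,"gripper": 60}
    - {"x": -3.2,"y": -0.3,"z": 0,"rx": 0,"ry": 0,"rz": 1.4,"gripper": 60}
    - {"x": -4.7,"y": -0.5,"z": 0,"rx": 0,"ry": 0,"rz": 2.0,"gripper": 60}
    - {"x": -6.3,"y": -0.7,"z": 0,"rx": 0,"ry": 0,"rz": 2.7,"gripper": 60}
    - {"x": -7.8,"y": -0.8,"z": 0,"rx": 0,"ry": 0,"rz": 3.3,"gripper": 60}

```text
time: 2.45
tcp_pos: [0.4517, -0.0006, 0.3008]
eef_rot: [2.016, 2.409, 0.0]
force: [0.7, 1.2, -0.7]
gripper_width: 0.65
finger_force: 0.0
```

```bash
python3 - <<'E'
from m import *
plan([(.52,-.17,.26,80.8),(.532,-.2135,.17,80.8)])
E
```

```text
t 2.45 p [ 0.4517 -0.0006  0.3008] yaw 100.16 F [ 0.7  1.2 -0.7] w 0.6504372994237652 0.0
[-7.15, 1.49, 1.63] [0.01, 0.0, 3.23]
[-1.64, 0.76, 3.6] [-0.0, 0.0, -0.0]
```

Call:
play_rows:
  moves:
    - {"x": -1.5,"y": 0.3,"z": 0.3,"rx": 0,"ry": 0,"rz": 0.7,"gripper": 60}
    - {"x": -3.0,"y": 0.6,"z": 0.6,"rx": 0,"ry": 0,"rz": 1.4,"gripper": 60}
    - {"x": -4.4,"y": 0.9,"z": 1.0,"rx": 0,"ry": 0,"rz": 2.0,"gripper": 60}
    - {"x": -5.8,"y": 1.2,"z": 1.3,"rx": 0,"ry": 0,"rz": 2.7,"gripper": 60}
    - {"x": -7.15,"y": 1.5,"z": 1.65,"rx": 0,"ry": 0,"rz": 3.25,"gripper": 60}

```text
time: 2.87
tcp_pos: [0.5209, -0.1695, 0.2589]
eef_rot: [2.395, 2.033, 0.0]
force: [1.0, 0.3, 0.1]
gripper_width: 0.652
finger_force: 0.0
```

Call:
play_rows:
  moves:
    - {"x": -1.0,"y": 0.4,"z": 0.8,"rx": 0,"ry": 0,"rz": 0,"gripper": 60}
    - {"x": -1.65,"y": 0.75,"z": 1.6,"rx": 0,"ry": 0,"rz": 0,"gripper": 60}
    - {"x": -1.65,"y": 0.75,"z": 2.4,"rx": 0,"ry": 0,"rz": 0,"gripper": 60}
    - {"x": -1.65,"y": 0.75,"z": 3.2,"rx": 0,"ry": 0,"rz": 0,"gripper": 60}
    - {"x": -1.65,"y": 0.75,"z": 3.4,"rx": 0,"ry": 0,"rz": 0,"gripper": 60}

```text
time: 3.28
tcp_pos: [0.531, -0.2108, 0.1707]
eef_rot: [-2.387, -2.033, 0.003]
force: [-0.7, 0.4, -0.8]
gripper_width: 0.656
finger_force: 0.0
```

```bash
python3 - <<'E'
from m import *
plan([(.532,-.2135,.14,80.8)])
shot('wrist','w1'); marks('wrist',['cover_tab'])
shot('side','s1'); marks('side',['cover_tab'])
a=cv2.imread('pics/w1.png'); b=cv2.imread('pics/s1.png')
cv2.imwrite('pics/ws1.png',np.hstack([cv2.resize(a,(400,300)),cv2.resize(b[130:280,170:370],(400,300))]))
E
```

```text
t 3.2833 p [ 0.531  -0.2108  0.1707] yaw 80.84 F [-0.7  0.4 -0.8] w 0.6562864424537909 0.0
[-0.1, 0.07, 1.23] [-0.05, -0.02, 0.01]
wrist cover_tab [ 0.5315 -0.2183  0.1351] 0.7
side cover_tab [ 0.5315 -0.21    0.1332] 0.59
```

View pics/ws1.png

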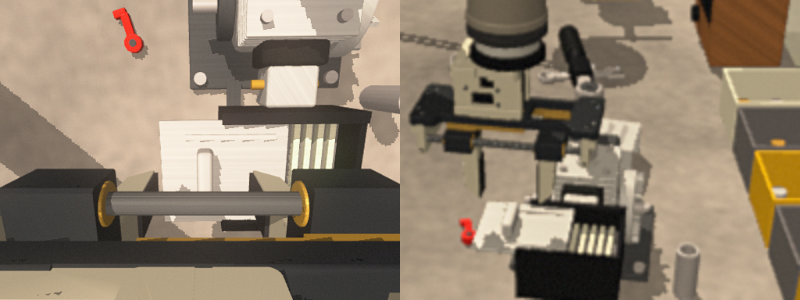

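The wrist half shows the tab (≈205,180) centred between the two fingers (≈140 and ≈265). The side half shows the gripper above the cover, clear of the engine. Next: descend and grip.

Call:
play_rows:
  moves:
    - {"x": -0.1,"y": 0.05,"z": 0.5,"rx": 0,"ry": 0,"rz": 0,"gripper": 60}
    - {"x": -0.1,"y": 0.05,"z": 0.9,"rx": 0,"ry": 0,"rz": 0,"gripper": 60}
    - {"x": -0.1,"y": 0.05,"z": 1.2,"rx": 0,"ry": 0,"rz": 0,"gripper": 60}
    - {"x": -0.1,"y": 0.05,"z": 1.2,"rx": 0,"ry": 0,"rz": 0,"gripper": 5}
    - {"x": -0.1,"y": 0.05,"z": 1.2,"rx": 0,"ry": 0,"rz": 0,"gripper": 5}

```text
time: 3.9
tcp_pos: [0.5333, -0.2135, 0.1443]
eef_rot: [-2.39, -2.038, 0.0]
force: [0.5, 0.3, 0.6]
gripper_width: 0.558
finger_force: 0.0
```

Call:
play_rows:
  moves:
    - {"x": 0,"y": 0,"z": 0,"rx": 0,"ry": 0,"rz": 0,"gripper": 5}
    - {"x": 0,"y": 0,"z": 0,"rx": 0,"ry": 0,"rz": 0,"gripper": 5}
    - {"x": 0,"y": 0,"z": 0,"rx": 0,"ry": 0,"rz": 0,"gripper": 5}
    - {"x": 0,"y": 0,"z": 0,"rx": 0,"ry": 0,"rz": 0,"gripper": 5}
    - {"x": 0,"y": 0,"z": 0,"rx": 0,"ry": 0,"rz": 0,"gripper": 5}

```text
time: 4.32
tcp_pos: [0.5334, -0.2138, 0.1445]
eef_rot: [2.39, 2.038, 0.0]
force: [0.6, -0.6, -0.5]
gripper_width: 0.192
finger_force: 0.0
```

Call:
play_rows:
  moves:
    - {"x": 0,"y": 0,"z": 0.15,"rx": 0,"ry": 0,"rz": 0,"gripper": 5}
    - {"x": 0,"y": 0,"z": 0.15,"rx": 0,"ry": 0,"rz": 0,"gripper": 5}
    - {"x": 0,"y": 0,"z": 0.15,"rx": 0,"ry": 0,"rz": 0,"gripper": 5}
    - {"x": 0,"y": 0,"z": 0.15,"rx": 0,"ry": 0,"rz": 0,"gripper": 5}
    - {"x": 0,"y": 0,"z": 0.15,"rx": 0,"ry": 0,"rz": 0,"gripper": 5}

```text
time: 4.73
tcp_pos: [0.534, -0.214, 0.1414]
eef_rot: [2.389, 2.037, 0.001]
force: [-0.3, 0.2, 5.7]
gripper_width: 0.126
finger_force: 30.0
```

Call:
play_rows:
  moves:
    - {"x": 0,"y": 0.3,"z": 0,"rx": 0,"ry": 0,"rz": 0,"gripper": 5}
    - {"x": 0,"y": 0.6,"z": 0,"rx": 0,"ry": 0,"rz": 0,"gripper": 5}
    - {"x": 0,"y": 0.9,"z": 0,"rx": 0,"ry": 0,"rz": 0,"gripper": 5}
    - {"x": 0,"y": 1.2,"z": 0,"rx": 0,"ry": 0,"rz": 0,"gripper": 5}
    - {"x": 0,"y": 1.5,"z": 0,"rx": 0,"ry": 0,"rz": 0,"gripper": 5}

```text
time: 5.15
tcp_pos: [0.5709, -0.2196, 0.1414]
eef_rot: [2.39, 2.038, 0.001]
force: [-1.7, 1.8, 7.2]
gripper_width: 0.129
finger_force: 30.0
```

Call:
play_rows:
  moves:
    - {"x": 0,"y": 0.1,"z": 0,"rx": 0,"ry": 0,"rz": 0,"gripper": 5}
    - {"x": 0,"y": 0.2,"z": 0,"rx": 0,"ry": 0,"rz": 0,"gripper": 5}
    - {"x": 0,"y": 0.25,"z": 0,"rx": 0,"ry": 0,"rz": 0,"gripper": 5}
    - {"x": 0,"y": 0.3,"z": 0,"rx": 0,"ry": 0,"rz": 0,"gripper": 5}
    - {"x": 0,"y": 0.3,"z": 0,"rx": 0,"ry": 0,"rz": 0,"gripper": 5}

```text
time: 5.57
tcp_pos: [0.5784, -0.2207, 0.1414]
eef_rot: [2.389, 2.038, 0.002]
force: [0.2, 1.9, 6.6]
gripper_width: 0.131
finger_force: 30.0
```

Call:
play_rows:
  moves:
    - {"x": 0,"y": 0.05,"z": 0,"rx": 0,"ry": 0,"rz": 0,"gripper": 5}
    - {"x": 0,"y": 0.1,"z": 0,"rx": 0,"ry": 0,"rz": 0,"gripper": 5}
    - {"x": 0,"y": 0.15,"z": 0,"rx": 0,"ry": 0,"rz": 0,"gripper": 5}
    - {"x": 0,"y": 0.2,"z": 0,"rx": 0,"ry": 0,"rz": 0,"gripper": 5}
    - {"x": 0,"y": 0.2,"z": 0,"rx": 0,"ry": 0,"rz": 0,"gripper": 5}

```text
time: 5.98
tcp_pos: [0.5833, -0.2214, 0.1414]
eef_rot: [2.389, 2.038, 0.002]
force: [-0.3, 2.0, 6.8]
gripper_width: 0.125
finger_force: 30.0
```

Call:
play_rows:
  moves:
    - {"x": 0,"y": 0.05,"z": 0,"rx": 0,"ry": 0,"rz": 0,"gripper": 5}
    - {"x": 0,"y": 0.1,"z": 0,"rx": 0,"ry": 0,"rz": 0,"gripper": 5}
    - {"x": 0,"y": 0.15,"z": 0,"rx": 0,"ry": 0,"rz": 0,"gripper": 5}
    - {"x": 0,"y": 0.2,"z": 0,"rx": 0,"ry": 0,"rz": 0,"gripper": 5}
    - {"x": 0,"y": 0.2,"z": 0,"rx": 0,"ry": 0,"rz": 0,"gripper": 5}

```text
time: 6.4
tcp_pos: [0.5844, -0.2216, 0.1414]
eef_rot: [-2.385, -2.035, 0.007]
force: [-15.9, 4.0, 16.1]
gripper_width: 0.128
finger_force: 30.0
```

Call:
play_rows:
  moves:
    - {"x": 0,"y": -0.1,"z": 0,"rx": 0,"ry": 0,"rz": 0,"gripper": 30}
    - {"x": 0,"y": -0.1,"z": 0,"rx": 0,"ry": 0,"rz": 0,"gripper": 30}
    - {"x": 0,"y": -0.1,"z": 0,"rx": 0,"ry": 0,"rz": 0,"gripper": 30}
    - {"x": 0,"y": -0.1,"z": 0,"rx": 0,"ry": 0,"rz": 0,"gripper": 30}
    - {"x": 0,"y": -0.1,"z": -0.5,"rx": 0,"ry": 0,"rz": 0,"gripper": 30}

```text
time: 6.82
tcp_pos: [0.5842, -0.2215, 0.1504]
eef_rot: [-2.387, -2.035, 0.003]
force: [0.1, -0.2, -0.3]
gripper_width: 0.325
finger_force: 0.0
```

Call:
play_rows:
  moves:
    - {"x": 0,"y": 0,"z": -1.2,"rx": 0,"ry": 0,"rz": 0,"gripper": 60}
    - {"x": 0,"y": 0,"z": -2.4,"rx": 0,"ry": 0,"rz": 0,"gripper": 60}
    - {"x": 0,"y": 0,"z": -3.6,"rx": 0,"ry": 0,"rz": 0,"gripper": 60}
    - {"x": 0,"y": 0,"z": -4.8,"rx": 0,"ry": 0,"rz": 0,"gripper": 60}
    - {"x": 0,"y": 0,"z": -5.4,"rx": 0,"ry": 0,"rz": 0,"gripper": 60}

```text
time: 7.23
tcp_pos: [0.5863, -0.2225, 0.292]
eef_rot: [2.387, 2.035, 0.004]
force: [0.1, -0.2, 0.6]
gripper_width: 0.631
finger_force: 0.0
```

```bash
python3 - <<'E'
from m import *
plan([(.61,-.020,.285,97),(.61,-.020,.245,97)])
shot('wrist','w2'); marks('wrist',['cover_tab','handle','wrench','grip_point'])
a=cv2.imread('pics/w2.png'); cv2.imwrite('pics/w2s.png',cv2.resize(a,(400,300)))
E
```

```text
t 7.2333 p [ 0.5863 -0.2225  0.292 ] yaw 80.9 F [ 0.1 -0.2  0.6] w 0.6306137083627986 0.0
[8.15, -0.34, 0.27] [0.05, 0.02, -2.68]
[0.0, -0.0, 1.6] [-0.0, 0.0, -0.0]
wrist cover_tab [ 0.5815 -0.2263  0.1339] 0.72
```

View pics/w2s.png

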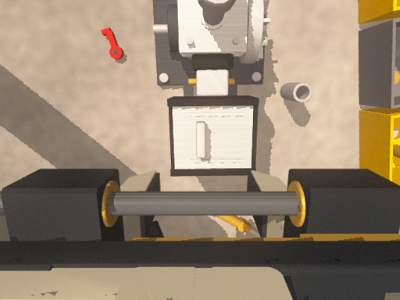

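The cover plate now fills the air box (corners ≈170,107 to 252,170), so it is shut. Next: move over the handle collar.

Call:
play_rows:
  moves:
    - {"x": 1.6,"y": -0.1,"z": 0,"rx": 0,"ry": 0,"rz": -0.5,"gripper": 60}
    - {"x": 3.2,"y": -0.1,"z": 0,"rx": 0,"ry": 0,"rz": -1.1,"gripper": 60}
    - {"x": 4.8,"y": -0.2,"z": 0,"rx": 0,"ry": 0,"rz": -1.6,"gripper": 60}
    - {"x": 6.4,"y": -0.3,"z": 0,"rx": 0,"ry": 0,"rz": -2.1,"gripper": 60}
    - {"x": 8.0,"y": -0.35,"z": 0.2,"rx": 0,"ry": 0,"rz": -2.7,"gripper": 60}

```text
time: 7.9
tcp_pos: [0.6078, -0.0215, 0.2818]
eef_rot: [-2.076, -2.356, 0.001]
force: [0.7, 1.4, 0.4]
gripper_width: 0.655
finger_force: 0.0
```

```bash
python3 - <<'E'
from m import *
plan([(.61,-.020,.25,97)])
shot('wrist','w3'); marks('wrist',['handle','wrench','grip_point','button_face'])
for d in optics.trace('handle','wrist')[:1]:
    m=d['pixels']; v,u=np.nonzero(m); print(d['conf'],len(u),u.min(),u.max(),v.min(),v.max())
    k=optics.calibration('wrist'); s=sensors.get_state(); T=np.eye(4);T[:3,:3]=R.from_rotvec(s['eef_rot']).as_matrix();T[:3,3]=s['tcp_pos']; T=T@np.array(k['T_tool_cam'])
    f=192/np.tan(np.radians(k['fov_y']/2)); D=np.c_[(u-k['cx'])/f,-(v-k['cy'])/f,-np.ones(len(u))]@T[:3,:3].T; P=T[:3,3]+D*((.207-T[2,3])/D[:,2])[:,None]
    r=cv2.minAreaRect((P[:,:2]*1000).astype(np.float32)); print(r,cv2.boxPoints(r).round().tolist())
marks('top',['handle','grip_point']) if 0 else None
a=cv2.imread('pics/w3.png'); cv2.imwrite('pics/w3s.png',cv2.resize(a,(400,300)))
E
```

```text
t 7.9 p [ 0.6078 -0.0215  0.2818] yaw 97.21 F [0.7 1.4 0.4] w 0.655453738081717 0.0
[0.05, 0.1, 1.27] [-0.02, -0.01, 0.04]
wrist handle [ 0.613  -0.0241  0.2082] 0.97
wrist wrench [ 0.6222 -0.0879  0.1959] 0.97
wrist grip_point [ 0.6113 -0.0219  0.2067] 0.56
wrist button_face [ 0.6306 -0.017   0.2048] 0.51
0.8 9538 244 292 9 239
((606.6307983398438, 24.645645141601562), (31.36750602722168, 147.65634155273438), 8.423913955688477) [[580.0, 95.0], [602.0, -51.0], [633.0, -46.0], [611.0, 100.0]]
```

View pics/w3s.png

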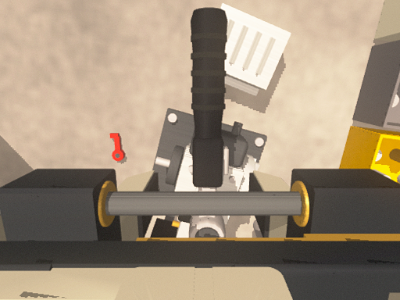

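The wrist view shows the handle upright in the picture at column ≈208, and the gap between the fingers is centred at ≈205. It is aligned and about 3 mm off. Next: descend.

Call:
play_rows:
  moves:
    - {"x": 0,"y": 0.13,"z": 0.7,"rx": 0,"ry": 0,"rz": 0,"gripper": 60}
    - {"x": 0,"y": 0.13,"z": 1.4,"rx": 0,"ry": 0,"rz": 0,"gripper": 60}
    - {"x": 0,"y": 0.13,"z": 2.1,"rx": 0,"ry": 0,"rz": 0,"gripper": 60}
    - {"x": 0,"y": 0.13,"z": 2.7,"rx": 0,"ry": 0,"rz": 0,"gripper": 60}
    - {"x": 0,"y": 0.13,"z": 3.0,"rx": 0,"ry": 0,"rz": 0,"gripper": 60}

```text
time: 8.62
tcp_pos: [0.6104, -0.0246, 0.2055]
eef_rot: [-2.081, -2.349, 0.003]
force: [-0.3, 0.1, -0.7]
gripper_width: 0.652
finger_force: 0.0
```

Call:
play_rows:
  moves:
    - {"x": 0,"y": 0,"z": 0,"rx": 0,"ry": 0,"rz": 0,"gripper": 60}
    - {"x": 0,"y": 0,"z": 0,"rx": 0,"ry": 0,"rz": 0,"gripper": 42}
    - {"x": 0,"y": 0,"z": 0,"rx": 0,"ry": 0,"rz": 0,"gripper": 42}
    - {"x": 0,"y": 0,"z": 0,"rx": 0,"ry": 0,"rz": 0,"gripper": 42}
    - {"x": 0,"y": 0,"z": 0,"rx": 0,"ry": 0,"rz": 0,"gripper": 42}

```text
time: 9.03
tcp_pos: [0.6118, -0.023, 0.209]
eef_rot: [2.079, 2.353, 0.002]
force: [1.3, -0.4, -0.4]
gripper_width: 0.462
finger_force: 0.0
```

```bash
python3 - <<'E'
from m import *
plan([(.6112,-.021,.207,97.2)])
shot('wrist','w4'); marks('wrist',['handle','grip_point','button_face'])
a=cv2.imread('pics/w4.png'); cv2.imwrite('pics/w4s.png',a)
E
```

```text
t 9.0333 p [ 0.6118 -0.023   0.209 ] yaw 97.09 F [ 1.3 -0.4 -0.4] w 0.4622581499542615 0.0
[0.08, -0.01, 0.08] [0.02, 0.0, -0.02]
wrist handle [ 0.6146 -0.0211  0.2075] 0.85
wrist button_face [ 0.6287 -0.015   0.2052] 0.47
```

View pics/w4s.png

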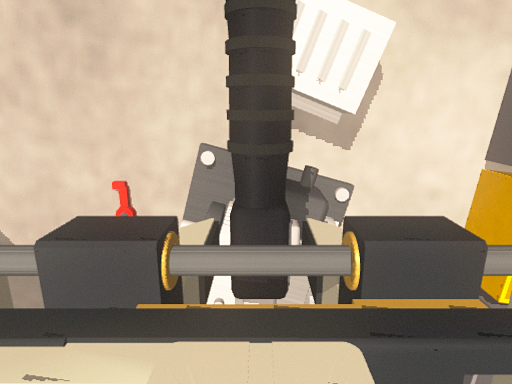

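The collar (columns 232–288) with the steel button on its right (≈296, 232) lies centred between the fingers (inner edges ≈220 and ≈308). Next: close.

Call:
play_rows:
  moves:
    - {"x": 0.1,"y": 0,"z": 0.05,"rx": 0,"ry": 0,"rz": 0,"gripper": 42}
    - {"x": 0.1,"y": 0,"z": 0.05,"rx": 0,"ry": 0,"rz": 0,"gripper": 10}
    - {"x": 0.1,"y": 0,"z": 0.05,"rx": 0,"ry": 0,"rz": 0,"gripper": 10}
    - {"x": 0.1,"y": 0,"z": 0.05,"rx": 0,"ry": 0,"rz": 0,"gripper": 10}
    - {"x": 0.1,"y": 0,"z": 0.05,"rx": 0,"ry": 0,"rz": 0,"gripper": 10}

```text
time: 9.65
tcp_pos: [0.6113, -0.02, 0.2066]
eef_rot: [-2.079, -2.355, -0.001]
force: [1.4, 1.7, -0.4]
gripper_width: 0.282
finger_force: 30.0
```

Call:
play_rows:
  moves:
    - {"x": 0,"y": 0,"z": 0,"rx": 0,"ry": 0,"rz": 0,"gripper": 10}
    - {"x": 0,"y": 0,"z": 0,"rx": 0,"ry": 0,"rz": 0,"gripper": 10}
    - {"x": 0,"y": 0,"z": 0,"rx": 0,"ry": 0,"rz": 0,"gripper": 10}
    - {"x": 0,"y": 0,"z": 0,"rx": 0,"ry": 0,"rz": 0,"gripper": 10}
    - {"x": 0,"y": 0,"z": 0,"rx": 0,"ry": 0,"rz": 0,"gripper": 10}

```text
time: 10.07
tcp_pos: [0.6112, -0.02, 0.2066]
eef_rot: [-2.079, -2.355, -0.001]
force: [2.5, 4.3, -3.1]
gripper_width: 0.287
finger_force: 30.0
```

Call:
play_rows:
  moves:
    - {"x": 0.2,"y": 0,"z": 0,"rx": 0,"ry": 0,"rz": 0,"gripper": 10}
    - {"x": 0.5,"y": 0,"z": 0,"rx": 0,"ry": 0,"rz": 0,"gripper": 10}
    - {"x": 0.8,"y": 0,"z": 0,"rx": 0,"ry": 0,"rz": 0,"gripper": 10}
    - {"x": 1.1,"y": 0,"z": 0,"rx": 0,"ry": 0,"rz": 0,"gripper": 10}
    - {"x": 1.3,"y": 0,"z": 0,"rx": 0,"ry": 0,"rz": 0,"gripper": 10}

```text
time: 10.48
tcp_pos: [0.6074, 0.0115, 0.2067]
eef_rot: [2.079, 2.353, -0.001]
force: [5.0, -1.9, -4.2]
gripper_width: 0.288
finger_force: 30.0
```

Call:
play_rows:
  moves:
    - {"x": 0.3,"y": 0.02,"z": 0,"rx": 0,"ry": 0,"rz": 0,"gripper": 10}
    - {"x": 0.6,"y": 0.03,"z": 0,"rx": 0,"ry": 0,"rz": 0,"gripper": 10}
    - {"x": 0.9,"y": 0.05,"z": 0,"rx": 0,"ry": 0,"rz": 0,"gripper": 10}
    - {"x": 1.2,"y": 0.05,"z": 0,"rx": 0,"ry": 0,"rz": 0,"gripper": 10}
    - {"x": 1.5,"y": 0.05,"z": 0,"rx": 0,"ry": 0,"rz": 0,"gripper": 10}

```text
time: 10.9
tcp_pos: [0.6029, 0.0497, 0.2066]
eef_rot: [-2.079, -2.354, 0.002]
force: [-3.9, -3.6, -1.6]
gripper_width: 0.288
finger_force: 30.0
```

Call:
play_rows:
  moves:
    - {"x": 0.15,"y": 0,"z": 0,"rx": 0,"ry": 0,"rz": 0,"gripper": 10}
    - {"x": 0.3,"y": 0,"z": 0,"rx": 0,"ry": 0,"rz": 0,"gripper": 10}
    - {"x": 0.45,"y": 0,"z": 0,"rx": 0,"ry": 0,"rz": 0,"gripper": 10}
    - {"x": 0.6,"y": 0,"z": 0,"rx": 0,"ry": 0,"rz": 0,"gripper": 10}
    - {"x": 0.6,"y": 0,"z": 0,"rx": 0,"ry": 0,"rz": 0,"gripper": 10}

```text
time: 11.32
tcp_pos: [0.601, 0.0652, 0.2066]
eef_rot: [-2.078, -2.354, 0.001]
force: [-4.7, -0.3, -0.8]
gripper_width: 0.287
finger_force: 30.0
```

Drawn out 86 mm so far; go on gently to the hard stop.

Call:
play_rows:
  moves:
    - {"x": 0.05,"y": -0.02,"z": 0,"rx": 0,"ry": 0,"rz": 0,"gripper": 10}
    - {"x": 0.1,"y": -0.02,"z": 0,"rx": 0,"ry": 0,"rz": 0,"gripper": 10}
    - {"x": 0.15,"y": -0.02,"z": 0,"rx": 0,"ry": 0,"rz": 0,"gripper": 10}
    - {"x": 0.2,"y": -0.02,"z": 0,"rx": 0,"ry": 0,"rz": 0,"gripper": 10}
    - {"x": 0.2,"y": -0.02,"z": 0,"rx": 0,"ry": 0,"rz": 0,"gripper": 10}

```text
time: 11.73
tcp_pos: [0.6005, 0.0692, 0.2066]
eef_rot: [-2.079, -2.354, 0.0]
force: [-4.1, -2.8, -2.8]
gripper_width: 0.283
finger_force: 30.0
```

Call:
play_rows:
  moves:
    - {"x": 0.02,"y": 0,"z": 0,"rx": 0,"ry": 0,"rz": 0,"gripper": 10}
    - {"x": 0.04,"y": 0,"z": 0,"rx": 0,"ry": 0,"rz": 0,"gripper": 10}
    - {"x": 0.06,"y": 0,"z": 0,"rx": 0,"ry": 0,"rz": 0,"gripper": 10}
    - {"x": 0.08,"y": 0,"z": 0,"rx": 0,"ry": 0,"rz": 0,"gripper": 10}
    - {"x": 0.08,"y": 0,"z": 0,"rx": 0,"ry": 0,"rz": 0,"gripper": 10}

```text
time: 12.15
tcp_pos: [0.6005, 0.0695, 0.2067]
eef_rot: [2.079, 2.353, -0.003]
force: [-3.6, -9.5, -1.9]
gripper_width: 0.281
finger_force: 30.0
```

Call:
play_rows:
  moves:
    - {"x": 0,"y": 0,"z": 0,"rx": 0,"ry": 0,"rz": 0,"gripper": 10}
    - {"x": 0,"y": 0,"z": 0,"rx": 0,"ry": 0,"rz": 0,"gripper": 10}
    - {"x": 0,"y": 0,"z": 0,"rx": 0,"ry": 0,"rz": 0,"gripper": 10}
    - {"x": 0,"y": 0,"z": 0,"rx": 0,"ry": 0,"rz": 0,"gripper": 10}
    - {"x": 0,"y": 0,"z": 0,"rx": 0,"ry": 0,"rz": 0,"gripper": 10}

```text
time: 12.57
tcp_pos: [0.6005, 0.0695, 0.2067]
eef_rot: [2.08, 2.353, -0.003]
force: [-4.0, -9.3, -2.8]
gripper_width: 0.287
finger_force: 30.0
```

```bash
python3 - <<'E'
from m import *
plan([])
a=shot('side','s5'); shot('wrist','w5'); marks('side',['handle','cover_tab'])
b=cv2.imread('pics/w5.png')
cv2.imwrite('pics/e.png',np.hstack([cv2.resize(a[110:290,160:400,::-1],(400,300)),cv2.resize(b,(400,300))]))
E
```

```text
t 12.5667 p [0.6005 0.0695 0.2067] yaw 97.06 F [-4.  -9.3 -2.8] w 0.2867402324025281 29.986581802368164
side handle [0.5978 0.0695 0.2063] 0.56
side cover_tab [ 0.5844 -0.2209  0.1313] 0.61
```

View pics/e.png

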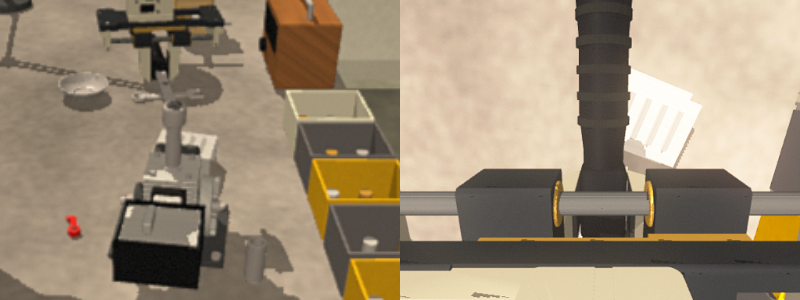

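The side half shows the cover shut (≈160,220) and the bar exposed between the wrench head (≈172,105) and the gripper. The wrist half shows the collar held between the fingers (≈605,200). The bench parts that show have not moved.

```bash
python3 -c "
from plant import robot
print(robot.sign_off())"
```

```text
the job is handed in; nothing more can be done
None
```

The job is handed in: the cover is shut against its stop, and the handle is drawn out about 90 mm to its second stop with the gripper still holding it at 30 N; no verdict came back.

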